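# Catch the pad case's falling lid and lower it shut

### The arm

A 7-joint arm with a two-finger parallel gripper is mounted at the origin on a cart in front of the work surface, level with it; the furniture and walls round the work are solid. World frame = base frame: x ahead of the robot, y to its left, z up, the work surface at z = 0. Lengths are in mm, angles in rad, forces in N, time in s.
With the tool pointing down it reaches from about 400 to 875 mm from the base axis. Payload 4.4 kg.
Tool frame: the origin (TCP) lies midway between the tips of the shut fingers; the grasp point (between the pads) lies 19 mm behind it (ctrl.grip_point_offset is the distance from the TCP to the grasp point, in mm); z points along the fingers, y is the direction in which the jaws open and shut (so a half turn about z gives the same grasp; the last joint's range is limited). The gripper opens to 85 mm and grips with 20 to 120 N. Pads are 22 mm wide; open, the fingers measure 114 mm over their backs; the gripper's body (76 mm by 85 mm) begins 54 mm behind the grasp point. The pads swing forward as they close: fully open they stand 13 mm farther back than shut.
Start: joints at [1.057, 0.628, 0.038, 1.517, -0.027, 0.996, -0.02], TCP at [281.468, -585.913, 231.313] pointing down, gripper open.
Joint ranges: [-3.06, 3.06], [-0.37, 2.12], [-1.25, 1.32], [0.18, 2.47], [-1.1, 4.24], [0.23, 1.98], [-2.94, 2.94]. Speed limits (rad/s): [2.57, 2.57, 3.14, 3.14, 3.14, 3.14, 3.14].

### API

Orientations are given as [roll, pitch, yaw] about the fixed x, y, z axes, in that order (R = Rz(yaw) Ry(pitch) Rx(roll)).
In Python, from cell import ctrl, imaging, models gives the robot as it stands. The module is installed in compiled form; this text tells all that it offers.
- The arm moves only by the tool drive_tool, never from a script. Its argument "deltas" is text: rows parted by semicolons, each of 5 numbers parted by spaces: the shift along the tool's x, y, z in m, then the turn about the tool's z in degrees, then the finger opening in m, from 0 to 0.0854. A call has 1 to 12 rows; each row is the pose to reach, as a shift and turn from the pose commanded when the call began, along the tool's axes at that moment; what a row does not reach only later rows make up. A row lasts 1/8 s, in which the tool goes at most 62.5 mm and 10.7 degrees, less where a joint would pass 70% of its speed; a pose out of reach is approached as far as the arm can. A call with a gripper value outside its range is refused whole. The fingers move at their own pace and stop on an object; the grip force is fixed at half the most. Time passes only in rows, so rows that repeat a pose let the fingers close. It gives the time, the measured TCP pose, the force and the opening at its end, in the units of the state.
- ctrl.read_state(): the state, without advancing time (a new reading comes with each control period).
- imaging.get_image(name): name is "scene" or "top" or "wrist"; returns a dict with "color" (384x512x3 uint8, red, green, blue), "range_z" (384x512 float32, mm along the optical axis (not along the pixel's ray), 0 where there is no reading), "vfov" (degrees; the focal length in pixels is half the picture's height over the tangent of half this angle, whatever the lens; pixels are square), "cx", "cy" (the principal point, pixels), "extrinsics" (4x4, takes a point from camera to world coordinates). Camera axes: x right, y down, z forward; pixel columns grow to the right and rows downward; lengths in mm; the calibration is good to about 2 mm. A picture is of the moment at which its call begins.
- ctrl.finish_job(): hands the job in, once; it reports no verdict.
Trained networks look in a picture, given as the dict that the camera call returned (one of the last four; its "shot" number tells which), for a name from the list of things; names that differ only in an ending like _2 or _b are one class to them, and where a whole thing is asked for, a point or a joint stands for the part that bears it (a point fixed in the world has none). Each returns a list of dicts, best first, with "score" (0 to 1); they miss things now and then, are a little off and sometimes report something else, mostly with a low value. They report only what shows in the picture. A call takes as long as a camera call.
- models.spot_in(picture, thing): "point" ([column, row] in pixels, amid what is visible of it).
- models.landmark_of(picture, thing): "point" ([column, row] in pixels: a listed point, or the origin of a listed thing).
The state is a dict: "clock": time; "qpos": joint angles; "qd": joint speeds; "tau": joint torques, N m; "eef_pos": TCP position; "tool_rot": TCP orientation; "force": force on the tool from outside, world axes, zero at the start; "torque": the same for the moment, N m; "width": finger opening in mm.
Only numpy, scipy, OpenCV 4.12 (cv2) and the standard library are available. Lean on these libraries where they do the work, as an engineer would, in place of code of your own. Each camera call takes 0.05 s, during which the arm holds its last target.

### The job

Close the grey pad case without a clap, using the brass tab on its lid: tip the open lid forward with a fingertip until it falls by itself, then catch it on a finger while it is still clearly open and let it rest there for a second. Then lower it gently on the finger until it is fully shut and draw the finger away. Only push and support the lid, never grip it, and leave the pads inside and everything else on the bench as they are.

Things in the scene. Friction and masses are not known exactly. Their poses are not given: they have to be found in the camera images.
- case_lid (a joint): opening angle (rad) of the lid of the grey pad case. 0 = shut, 1.65 = fully open, leaning back on its stop. The hinge has a damper and a little friction: once tipped forward to below about 1.2 rad the lid goes on falling by itself, slowly at first, and reaches its rim about 3 to 4 s later at 0.7 to 1 rad/s, with a clap. Slowly pushed or held at the tab's end it needs 0.3 to 1.5 N; friction against a leaning finger can add a few N
- case: the grey moulded pad case with its lid, fixed to the bench; origin at the centre of its underside, +x from its front (which faces to the robot's right, turned up to about 35 degrees towards the robot) to its hinge, +y along the hinge line, z up. 110 mm deep (front wall at x = -55 mm), 166 mm wide, walls 2 mm thick and 34 mm tall. The lid, 113 mm by 168 mm by 16 mm, turns about the hinge line at x = 58 mm, z = 35 mm: it stands up when open and comes down to -x
- tab_end (a point): middle of the free end of the lid's brass finger tab, on its underside (the side that looks down when the lid is shut, to the case's front when open); 146 mm from the hinge line along the lid and 16 mm above it when shut, so 51 mm above the bench then. The tab is 56 mm wide, 4 mm thick and stands 30 mm out from the lid's front edge; below it there is free space down to the bench. Axes turn with the lid: x from the tab to the hinge, y along the hinge line
- pads_mid (a point): middle of a stack of round tan key pads, 35 mm wide and 23 mm tall, standing loose on the floor of the case
- glue_tin: dark green glue tin, 66 mm wide, 60 mm tall; bystander, origin at the centre of its underside
- oil_bottle: white oil bottle with a red spout, 33 mm wide, 105 mm tall; bystander, origin at the centre of its underside
- blue_pliers: pliers with blue handles, 63x152x13 mm, lying flat; bystander, origin at the centre of its underside
- green_driver: small screwdriver with a green handle, 20x120x19 mm, lying; bystander, origin at the centre of its underside
- wood_block: brown wooden block, 55x110x32 mm; bystander, origin at the centre of its underside

How it is judged (in metres and radians):
On the way, in this order (a step that is already met when the one before it is completed fails the run):
1. the lid is falling by itself, nothing touching it (value of joint case_lid between 0.2 and 1.3 rad and velocity of joint case_lid below -0.05 rad/s and contact force between the fingers and case below 0.02 N), for 0.1 s.
2. the lid has been caught and rests on the fingers, still clearly open (value of joint case_lid between 0.15 and 1.1 rad and velocity of joint case_lid between -0.1 and 0.1 rad/s and contact force between the fingers and case above 0.08 N), for 0.4 s.
At the end, for the whole second after the job is handed in: The lid is shut to within 0.03 rad and at rest, the pads stand within 10 mm and the bystanders within 15 mm of where they were at the start (value of joint case_lid below 0.03 rad and velocity of joint case_lid between -0.05 and 0.05 rad/s and distance of pads_mid from where it was at the start of the episode below 0.01 m and distance of each of glue_tin, oil_bottle, blue_pliers, green_driver, wood_block from where it was at the start of the episode below 0.015 m); the robot touches nothing.
It fails at once if the lid claps shut (faster than 0.55 rad/s, 0.08 m/s at its tab, over the last 0.1 rad) (value of joint case_lid below 0.1 rad and velocity of joint case_lid below -0.55 rad/s).
It fails at once if the lid is gripped or pushed hard (over 15 N) (contact force between the fingers and case above 15 N).
It fails at once if the fingers touch the pads (contact force between the fingers and pads above 0.3 N).
It fails at once if the pads are moved (distance of pads_mid from where it was at the start of the episode above 0.01 m).
It fails at once if a bystander is moved, lifted or knocked over (distance of any of glue_tin, oil_bottle, blue_pliers, green_driver, wood_block from where it was at the start of the episode above 0.015 m).
It also fails if it takes over 58 s, if anything falls off the work surface, if the arm or the gripper's body presses on something with over 40 N, if the wrist force passes 120 N, or if a joint passes its speed limit or range.

## Working session

There is one attempt and no reset: what is moved stays moved. The work goes in short steps, Python scripts to look and compute and a tool call to move; the robot and the scene stay as the last step left them, time stands still between calls to the robot, and variables do not carry over. Pictures are saved under pics/ and viewed, and the job is handed in when it is done.

Besides the shell and the picture viewer there is one more tool, called as name(argument=value, ...), one argument or row to a line, values as JSON. drive_tool: Moves the arm, as the interface text tells. Its arguments: {"type":"object","properties":{"deltas":{"type":"string"}},"required":["deltas"]}

```bash
mkdir -p pics
cat > h.py <<'E'
import numpy as np,cv2
from cell import ctrl,imaging,models
def save(p,n): cv2.imwrite('pics/'+n+'.png',p['color'][:,:,::-1])
def cloud(p):
    h,w=p['range_z'].shape; f=h/2/np.tan(np.radians(p['vfov'])/2)
    v,u=np.mgrid[:h,:w]; z=p['range_z'].astype(float)
    P=np.stack([(u-p['cx'])/f*z,(v-p['cy'])/f*z,z,np.ones_like(z)],-1)@np.array(p['extrinsics']).T
    P=P[...,:3]; P[z==0]=np.nan
    return P
E
python3 - <<'E'
from h import *
s=ctrl.read_state(); print(s)
for n in ['scene','top']:
    p=imaging.get_image(n); save(p,n+'0'); P=cloud(p); np.save(n+'0.npy',P)
    print(n,p['vfov'],np.array(p['extrinsics']).round(2).tolist())
    for t in ['case','tab_end','case_lid','pads_mid','glue_tin','oil_bottle','blue_pliers','green_driver','wood_block']:
        for r in models.landmark_of(p,t)[:1]:
            c,w=map(int,r['point']); print(t,r['point'],round(r['score'],2),P[w,c].round(0))
E
```

```text
{'clock': 0.0, 'qpos': array([ 1.05721262,  0.62931862,  0.03844892,  1.51834408, -0.02701779,
        0.9962967 , -0.01998598]), 'qd': array([-3.48505400e-04, -1.31013023e-03,  3.88573988e-05,  4.59831577e-04,
        2.00291094e-03, -1.17244447e-03, -3.02668628e-04]), 'tau': array([-8.04729552e-05, -5.63405836e+01,  1.22631390e+00, -1.93440539e+01,
        1.10507780e-02,  1.05073774e-02, -2.42772347e-05]), 'eef_pos': array([ 281.19407788, -585.35383122,  230.41468555]), 'tool_rot': array([-3.13974397e+00,  1.16325617e-05,  4.47782963e-01]), 'force': array([-0.27701079,  0.06480083,  0.30953949]), 'torque': array([-0.04873796, -0.00573681,  0.01566326]), 'width': 85.08774025807125}
scene 49.0113419470799 [[0.45, -0.46, 0.77, -663.58], [-0.89, -0.23, 0.38, -680.76], [0.0, -0.86, -0.52, 851.84], [0.0, 0.0, 0.0, 1.0]]
case [228.5, 204.6] 0.64 [491.  14.   7.]
tab_end [206.4, 160.5] 0.76 [779. 295.   2.]Traceback (most recent call last):
  File "<stdin>", line 7, in <module>
ValueError: it knows: blue_pliers, case, glue_tin, green_driver, oil_bottle, pads_mid, tab_end, wood_block
```

Run:
```python
from h import *
for n in ['scene','top','wrist']:
    p=imaging.get_image(n); save(p,n+'0'); P=cloud(p); np.save(n+'0.npy',P)
    print(n,p['vfov'],np.array(p['extrinsics']).round(2).tolist())
    for t in ['case','tab_end','pads_mid','glue_tin','oil_bottle','blue_pliers','green_driver','wood_block']:
        for r in models.landmark_of(p,t)[:1]:
            c,w=map(int,r['point']); print(t,r['point'],round(r['score'],2),P[w,c].round(0))
```

```text
scene 49.0113419470799 [[0.45, -0.46, 0.77, -663.58], [-0.89, -0.23, 0.38, -680.76], [0.0, -0.86, -0.52, 851.84], [0.0, 0.0, 0.0, 1.0]]
case [228.8, 205.2] 0.62 [495.  17.  -1.]
tab_end [202.8, 164.2] 0.8 [456.  95. 172.]
pads_mid [240.4, 201.9] 0.38 [504. -31.  25.]
oil_bottle [313.8, 222.3] 0.48 [ 534. -309.   -1.]
blue_pliers [330.9, 237.7] 0.5 [ 471. -393.    3.]
green_driver [397.9, 249.0] 0.62 [ 492. -608.   13.]
wood_block [363.6, 232.8] 0.97 [ 517. -490.   25.]
top 46.19841027357853 [[-0.01, -0.98, 0.18, 245.44], [-1.0, 0.02, 0.01, -118.9], [-0.01, -0.18, -0.98, 1622.88], [0.0, 0.0, 0.0, 1.0]]
case [227.1, 190.6] 0.59 [505.  17.   1.]
tab_end [200.6, 200.1] 0.7 [470. 116.  -2.]
pads_mid [235.4, 194.5] 0.44 [487. -13.  20.]
glue_tin [128.3, 196.5] 0.77 [480. 360.  62.]
oil_bottle [316.5, 177.5] 0.56 [ 538. -302.   57.]
blue_pliers [340.7, 196.3] 0.72 [ 476. -392.    7.]
green_driver [398.7, 188.8] 0.47 [ 500. -600.   16.]
wrist 68.03564078256483 [[0.43, -0.87, -0.25, 344.34], [-0.9, -0.42, -0.12, -555.19], [-0.0, 0.28, -0.96, 373.54], [0.0, 0.0, 0.0, 1.0]]
tab_end [358.0, 11.6] 0.7 [ 492. -612.   -1.]
green_driver [359.6, 11.5] 0.62 [ 492. -613.    0.]
```

View pics/scene0.png

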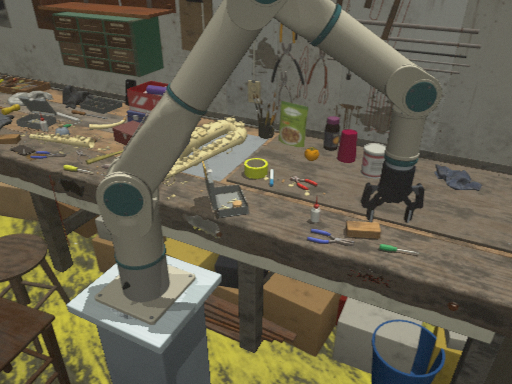

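View pics/top0.png

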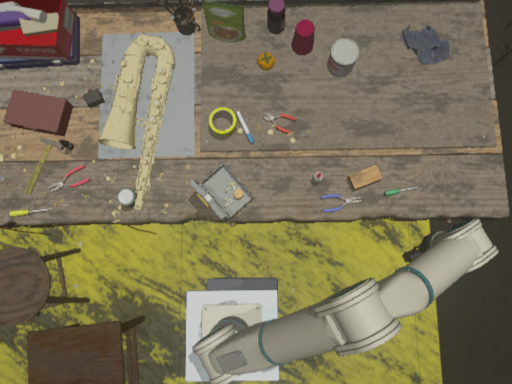

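Run:
```python
import cv2
a=cv2.imread('pics/top0.png')[150:235,170:270]; b=cv2.imread('pics/scene0.png')[150:230,180:270]
cv2.imwrite('pics/z1.png',cv2.hconcat([cv2.resize(a,(400,340),interpolation=2),cv2.resize(b,(380,340),interpolation=2)]))
```

```text
(no output)
```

View pics/z1.png

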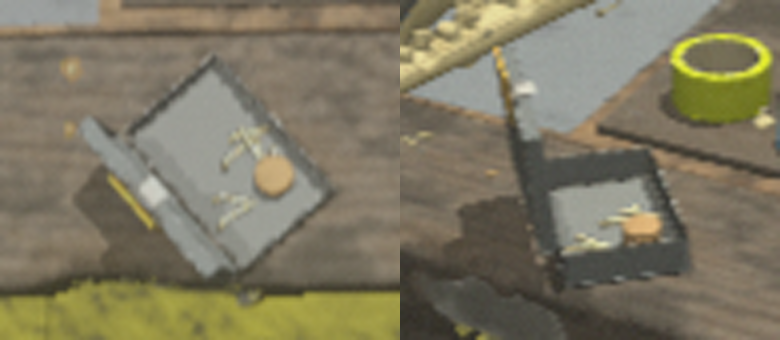

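drive_tool(
  deltas="0.02 -0.02 -0.02 0 0.085; 0.06 -0.055 -0.04 0 0.085; 0.1 -0.095 -0.06 0 0.085; 0.14 -0.135 -0.077 0 0.085; 0.18 -0.17 -0.077 0 0.085; 0.22 -0.21 -0.077 0 0.085; 0.26 -0.25 -0.077 0 0.085; 0.3 -0.285 -0.077 0 0.085; 0.345 -0.325 -0.077 0 0.085; 0.385 -0.365 -0.077 0 0.085; 0.42 -0.4 -0.077 0 0.085; 0.44 -0.416 -0.077 0 0.085",
)

```text
clock: 3.0
eef_pos: [498.6, -17.1, 308.6]
tool_rot: [-3.141, -0.001, 0.452]
force: [0.8, -0.5, -0.3]
width: 85.1
```

drive_tool(
  deltas="0 0 0 0 0.085",
)

```text
clock: 3.12
eef_pos: [498.6, -18.3, 308.4]
tool_rot: [-3.141, -0.001, 0.452]
force: [0.2, -0.5, 0.5]
width: 85.2
```

Run:
```python
from h import *
for n in ['wrist','top']:
    p=imaging.get_image(n); save(p,n+'1'); P=cloud(p); np.save(n+'1.npy',P)
    np.save(n+'1e.npy',p['extrinsics'])
    print(n,p['vfov'],p['cx'],p['cy'],np.array(p['extrinsics']).round(3).tolist())
    for t in ['case','tab_end','pads_mid']:
        for r in models.landmark_of(p,t)[:1]:
            c,w=map(int,r['point']); print(t,r['point'],round(r['score'],2),P[w,c].round(0))
print(ctrl.read_state())
```

```text
wrist 68.03564078256483 258.37449685749624 190.5786550133185 [[0.438, -0.863, -0.25, 561.212], [-0.899, -0.421, -0.121, 12.658], [-0.001, 0.278, -0.961, 450.642], [0.0, 0.0, 0.0, 1.0]]
case [240.0, 142.7] 0.95 [503.  17.   1.]
tab_end [149.7, 186.9] 0.64 [nan nan nan]
pads_mid [263.4, 165.2] 0.83 [490. -30.  25.]
top 46.19841027357853 258.6912148008517 179.95777705203162 [[-0.014, -0.984, 0.179, 245.443], [-1.0, 0.017, 0.012, -118.901], [-0.015, -0.179, -0.984, 1622.88], [0.0, 0.0, 0.0, 1.0]]
case [226.5, 191.1] 0.82 [379. -46. 778.]
tab_end [203.5, 199.1] 0.41 [363.  -3. 784.]
pads_mid [235.2, 195.4] 0.48 [373. -62. 767.]
{'clock': 3.525, 'qpos': array([ 0.08068415,  0.32431646, -0.12684387,  1.8224387 ,  0.04828064,
        0.99768055, -1.19048083]), 'qd': array([-0.00483052,  0.00477289, -0.00277607, -0.00072445, -0.00172943,
       -0.00065247, -0.00019699]), 'tau': array([ 1.74057379e-02, -3.93940043e+01, -4.92700171e-01, -1.93642581e+01,
        1.57651689e-02,  3.28601993e-03,  2.32368686e-03]), 'eef_pos': array([497.77478496, -21.363105  , 308.42746042]), 'tool_rot': array([ 3.14132723e+00, -1.29064857e-05,  4.46117963e-01]), 'force': array([0.46103734, 0.30238301, 0.23231487]), 'torque': array([ 0.01590198, -0.02867958, -0.02700933]), 'width': 84.92387357649727}
```

View pics/wrist1.png

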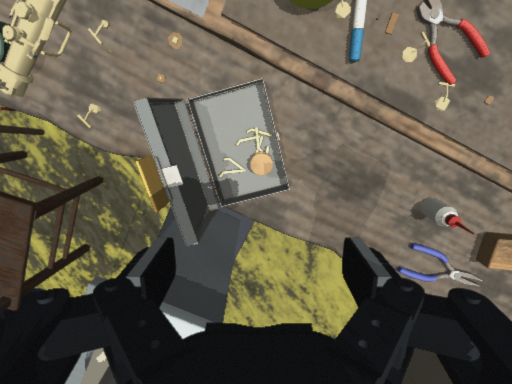

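Run:
```python
from h import *
from scipy.optimize import least_squares
E=np.load('wrist1e.npy'); P=np.load('wrist1.npy'); cx,cy=258.374,190.579; f=192/np.tan(np.radians(68.0356)/2)
def atz(u,v,z):
    d=E[:3,:3]@np.array([(u-cx)/f,(v-cy)/f,1]); t=(z-E[2,3])/d[2]; return (E[:3,3]+t*d).round(1)
for c in [(190,100),(264,80),(289,187),(218,207)]: print(c,atz(*c,34))
def model(p):  # case-> wall rim corners + tab
    pass
# point cloud fit
Q=P.reshape(-1,3); Q=Q[~np.isnan(Q[:,0])]
m=(Q[:,2]>8)&(Q[:,2]<260)&(abs(Q[:,0]-500)<180)&(abs(Q[:,1]-15)<200)&(np.hypot(Q[:,0]-490,Q[:,1]+30)>25)
Q=Q[m]; print(len(Q))
def box(p,lo,hi):
    c=(np.array(lo)+hi)/2; h=(np.array(hi)-lo)/2; q=abs(p-c)-h
    return np.linalg.norm(np.maximum(q,0),axis=1)+np.minimum(q.max(1),0)
def sdf(p,th):
    d=[box(p,[-55,-83,0],[-53,83,34]),box(p,[53,-83,0],[55,83,34]),box(p,[-55,-83,0],[55,-81,34]),box(p,[-55,81,0],[55,83,34])]
    r=p-[58,0,35]; a=-r[:,0]*np.cos(th)+r[:,2]*np.sin(th); n=r[:,0]*np.sin(th)+r[:,2]*np.cos(th)
    q=np.stack([a,r[:,1],n],1)
    d+= [box(q,[3,-84,14],[116,84,16]),box(q,[114,-84,0],[116,84,16]),box(q,[3,-84,0],[116,-82,16]),box(q,[3,82,0],[116,84,16]),box(q,[100,-28,16],[146,28,20])]
    return np.min(np.abs(d),axis=0)
def loc(v):
    c,s=np.cos(v[2]),np.sin(v[2]); X=Q-[v[0],v[1],0]
    return np.stack([c*X[:,0]+s*X[:,1],-s*X[:,0]+c*X[:,1],X[:,2]-v[4]],1)
for y0 in [1.7,2.0,2.3]:
    r=least_squares(lambda v:sdf(loc(v),v[3]),[500,15,y0,1.65,0],loss='soft_l1',f_scale=2,x_scale=[10,10,.1,.1,1])
    print(r.x.round(3),r.cost, np.median(sdf(loc(r.x),r.x[3])))
v=r.x; c,s=np.cos(v[2]),np.sin(v[2])
def w(p): return np.round([v[0]+c*p[0]-s*p[1],v[1]+s*p[0]+c*p[1],p[2]],1)
th=v[3]
L=loc(v); rr=L-[58,0,35]; a=-rr[:,0]*np.cos(th)+rr[:,2]*np.sin(th); n=rr[:,0]*np.sin(th)+rr[:,2]*np.cos(th)
k=(a>120)&(n>5)&(n<30); print('tab pts',k.sum(),a[k].max(),np.percentile(rr[k,1],[2,98]),np.percentile(n[k],[5,50,95]))
u=np.array(cv2.projectPoints(np.array([w(x) for x in [(-55,-83,34),(-55,83,34),(55,83,34),(55,-83,34)]]).astype(float),cv2.Rodrigues(E[:3,:3].T)[0],-E[:3,:3].T@E[:3,3],np.array([[f,0,cx],[0,f,cy],[0,0,1.]]),None)[0]).reshape(-1,2); print(u.round(1))
```

```text
(190, 100) [529.2 103.7  34. ]
(264, 80) [597.9  22.3  34. ]
(289, 187) [478.2 -79.2  34. ]
(218, 207) [401.4   4.8  34. ]
11814
[513.949  13.838   2.273   1.722   0.939] 594564.4397971069 4.376706307523291
[513.945  13.835   2.273   1.722   0.938] 594564.4408886299 4.376826516221108
[513.948  13.838   2.273   1.722   0.939] 594564.4395711797 4.376700647900632
tab pts 864 148.42028828091162 [-16.68254794  36.30974929] [13.25416271 14.42523434 15.9643818 ]
[[266.8  68.4]
 [292.9 183.2]
 [223.1 200.1]
 [189.6  89.5]]
```

```bash
cat > fit.py <<'E'
from h import *
from scipy.optimize import least_squares
P=np.concatenate([np.load('wrist1.npy').reshape(-1,3)])
Q=P[~np.isnan(P[:,0])]
c,s=np.cos(2.27),np.sin(2.27); X=Q-[502,13,0]; l=np.stack([c*X[:,0]+s*X[:,1],-s*X[:,0]+c*X[:,1],X[:,2]],1)
m=(l[:,2]>10)&(l[:,2]<200)&(abs(l[:,1])<100)&(l[:,0]>-70)&(l[:,0]<120)&(np.hypot(Q[:,0]-490,Q[:,1]+30)>28)
Q=Q[m]; print(len(Q))
def box(p,lo,hi):
    c=(np.array(lo)+hi)/2; h=(np.array(hi)-lo)/2; q=abs(p-c)-h
    return np.linalg.norm(np.maximum(q,0),axis=1)+np.minimum(q.max(1),0)
def sdf(p,th):
    d=[box(p,[-55,-83,0],[-53,83,34]),box(p,[53,-83,0],[55,83,34]),box(p,[-55,-83,0],[55,-81,34]),box(p,[-55,81,0],[55,83,34])]
    r=p-[58,0,35]; a=-r[:,0]*np.cos(th)+r[:,2]*np.sin(th); n=r[:,0]*np.sin(th)+r[:,2]*np.cos(th)
    q=np.stack([a,r[:,1],n],1)
    d+= [box(q,[3,-84,14],[116,84,16]),box(q,[114,-84,0],[116,84,16]),box(q,[3,-84,0],[116,-82,16]),box(q,[3,82,0],[116,84,16]),box(q,[100,-28,16],[146,28,20])]
    return np.min(np.abs(d),axis=0)
def loc(v):
    c,s=np.cos(v[2]),np.sin(v[2]); X=Q-[v[0],v[1],0]
    return np.stack([c*X[:,0]+s*X[:,1],-s*X[:,0]+c*X[:,1],X[:,2]-v[4]],1)
r=least_squares(lambda v:sdf(loc(v),v[3]),[502,13,2.27,1.65,0],loss='cauchy',f_scale=2,x_scale=[10,10,.1,.1,1])
v=r.x; th=v[3]; d=sdf(loc(v),th); print(v.round(3),np.percentile(d,[25,50,75,90]))
L=loc(v); rr=L-[58,0,35]; a=-rr[:,0]*np.cos(th)+rr[:,2]*np.sin(th); n=rr[:,0]*np.sin(th)+rr[:,2]*np.cos(th)
k=(a>122)&(n>5)&(n<30); print('tab',k.sum(),np.percentile(a[k],99),np.percentile(rr[k,1],[1,99]),np.percentile(n[k],[5,50,95]))
k=(L[:,2]>28)&(L[:,2]<40)&(L[:,0]<52); print('rim',np.percentile(L[k],[.5,99.5],axis=0))
E
python3 fit.py
```

```text
8835
[503.037  12.118   2.282   1.664   0.903] [0.18812163 0.41880261 0.77345684 3.00978527]
tab 775 146.3575533483473 [-27.50932027  26.87546885] [15.74706966 16.39853496 18.71240899]
rim [[-53.24220742 -82.48398102  28.11832323]
 [ 50.38970293  82.26807558  34.44184228]]
```

drive_tool(
  deltas="-0.001 -0.01 0 -6 0.06; -0.002 -0.025 0 -15 0.03; -0.004 -0.04 0 -25 0; -0.005 -0.055 0 -35 0; -0.007 -0.07 0 -45 0; -0.009 -0.085 0 -55 0; -0.01 -0.1 0 -65 0; -0.012 -0.115 0 -75 0; -0.013 -0.13 0 -85 0; -0.014 -0.145 0 -95 0; -0.0155 -0.153 0 -102 0; -0.0155 -0.153 0 -105 0",
)

```text
clock: 5.03
eef_pos: [417.4, 110.9, 308.5]
tool_rot: [3.141, 0.0, 2.283]
force: [0.2, -1.1, -0.4]
width: 0.1
```

drive_tool(
  deltas="0 0 0.02 0 0; 0 0 0.05 0 0; 0 0 0.08 0 0; 0 0 0.1 0 0",
)

```text
clock: 5.52
eef_pos: [417.4, 110.1, 207.2]
tool_rot: [-3.141, -0.0, 2.279]
force: [-0.5, -0.3, 0.3]
width: -0.3
```

Run:
```python
from h import *
s=ctrl.read_state(); print(s['clock'],s['eef_pos'],s['tool_rot'],s['width'],s['qpos'])
for n in ['scene','wrist']:
    p=imaging.get_image(n); save(p,n+'2'); P=cloud(p); np.save(n+'2.npy',P)
s=ctrl.read_state(); print(s['clock'],s['eef_pos'],s['tool_rot'],s['width'],s['force'])
a=cv2.imread('pics/scene2.png')[120:230,160:290]
b=cv2.imread('pics/wrist2.png')
cv2.imwrite('pics/z2.png',cv2.hconcat([cv2.resize(a,(400,338),interpolation=2),cv2.resize(b,(400,338))]))
```

```text
5.525 [417.40666087 110.09583901 207.23289047] [-3.14055262e+00 -3.25732267e-04  2.27948891e+00] -0.3020674923815433 [ 0.0662399   0.39754258 -0.52259191  2.11221558  0.30297801  0.7044334
  0.05267121]
5.625 [416.49727232 109.89169878 206.83578079] [-3.13793470e+00 -1.69523899e-03  2.27998835e+00] -0.0406404540316411 [-0.2106736   0.37173778  0.11271187]
```

View pics/z2.png

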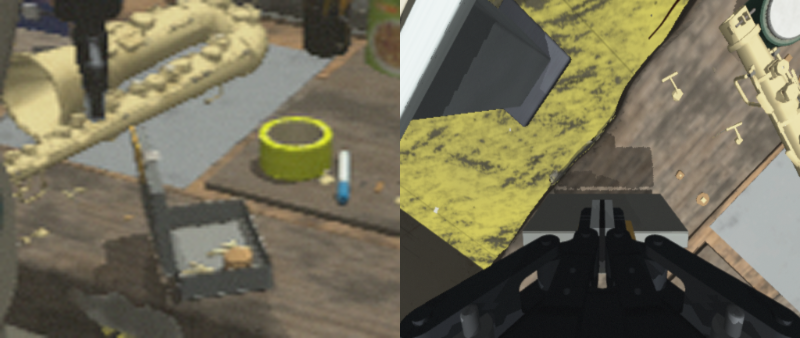

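drive_tool(
  deltas="0 0 0.02 0 0; -0.005 0 0.045 0 0; -0.015 0 0.05 0 0; -0.025 0 0.05 0 0; -0.03 0 0.05 0 0; -0.034 0 0.05 0 0; -0.038 0 0.05 0 0; -0.042 0 0.05 0 0; -0.046 0 0.05 0 0; -0.05 0 0.05 0 0",
)

```text
clock: 6.88
eef_pos: [450.4, 72.7, 158.3]
tool_rot: [-3.142, -0.0, 2.28]
force: [0.5, 0.4, 0.9]
width: 0.1
```

```bash
cat > lid.py <<'E'
import sys
from h import *
# estimate lid angle from given camera; case pose known
def angle(cam,name):
    p=imaging.get_image(cam); save(p,name); P=cloud(p).reshape(-1,3)
    C=p['color'].reshape(-1,3); k=~np.isnan(P[:,0]); P=P[k]
    c,s=np.cos(2.282),np.sin(2.282); X=P-[503,12.1,0]
    l=np.stack([c*X[:,0]+s*X[:,1],-s*X[:,0]+c*X[:,1],X[:,2]-1],1)
    r=l-[58,0,35]; m=(abs(r[:,1])<82)&(abs(r[:,1])>32)&(r[:,0]<50)&(r[:,0]>-130)&(r[:,2]>12)
    r=r[m]; R=np.hypot(r[:,0],r[:,2]); r=r[(R>50)&(R<118)]
    if len(r)<20: return cam,len(r)
    th=np.arctan2(r[:,2],-r[:,0]); 
    return cam,len(r),np.percentile(th,[10,25,50,75,90]).round(3)
if __name__=='__main__':
    s=ctrl.read_state(); print(s['clock'],s['eef_pos'].round(1),s['force'].round(2),s['width'])
    for cam in sys.argv[2:]: print(angle(cam,cam+sys.argv[1]))
E
python3 lid.py 3 scene top
```

```text
6.875 [450.4  72.7 158.3] [0.51 0.38 0.89] 0.07262854525879452
('scene', 135, array([1.557, 1.604, 1.696, 1.765, 1.833]))
('top', 0)
```

Run:
```python
import cv2
a=cv2.imread('pics/scene3.png')[130:230,170:290]
cv2.imwrite('pics/z3.png',cv2.resize(a,(720,600),interpolation=2))
```

```text
(no output)
```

View pics/z3.png

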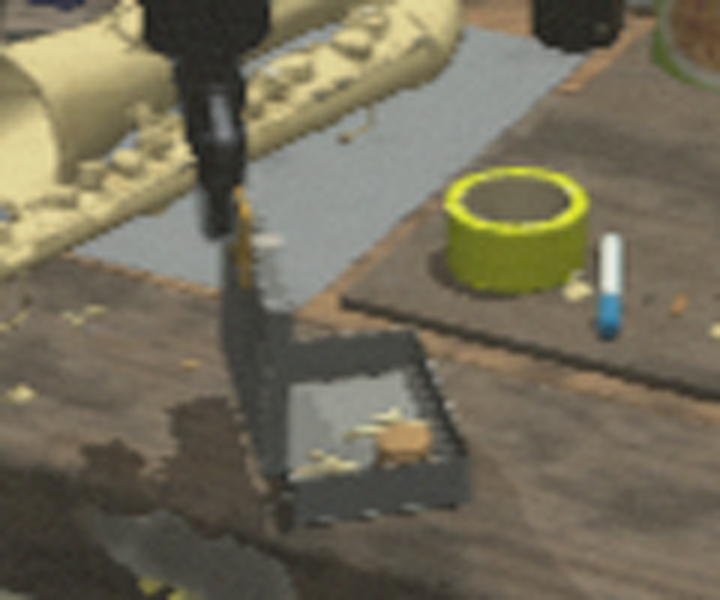

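drive_tool(
  deltas="-0.004 0 0 0 0; -0.008 0 0 0 0; -0.012 0 0 0 0; -0.016 0 0 0 0; -0.02 0 0 0 0; -0.024 0 0 0 0; -0.028 0 0 0 0; -0.032 0 0 0 0; -0.036 0 0 0 0; -0.04 0 0 0 0",
)

```text
clock: 8.22
eef_pos: [476.6, 42.3, 158.3]
tool_rot: [3.142, 0.0, 2.28]
force: [-0.3, 0.5, -0.5]
width: -0.0
```

```bash
python3 lid.py 4 scene;python3 - <<'E'
import cv2
a=cv2.imread('pics/scene4.png')[130:230,170:290]
cv2.imwrite('pics/z4.png',cv2.resize(a,(720,600),interpolation=2))
E
```

```text
8.225 [476.6  42.3 158.3] [-0.26  0.53 -0.46] -0.008280494349864645
('scene', 194, array([1.27 , 1.341, 1.406, 1.475, 1.533]))
```

View pics/z4.png

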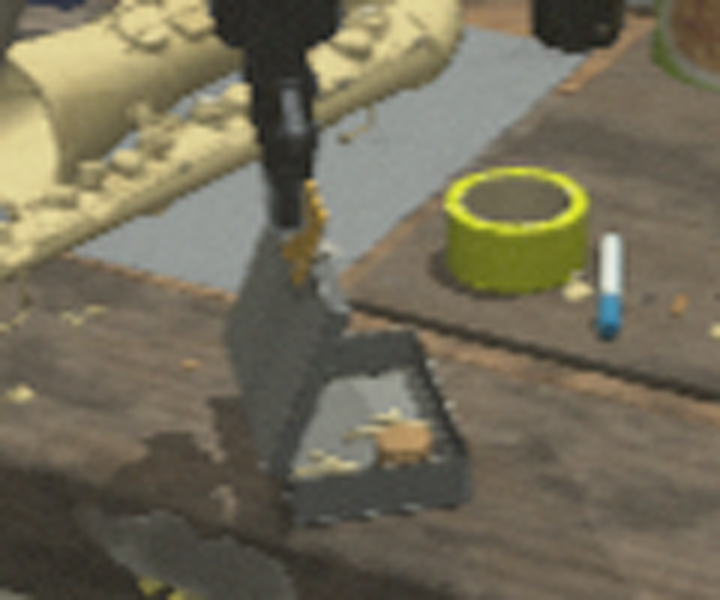

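drive_tool(
  deltas="-0.004 0 0 0 0; -0.009 0 0 0 0; -0.014 0 0 0 0; -0.016 0 0 0 0; -0.008 0 0 0 0; -0.006 0 -0.03 0 0",
)

```text
clock: 9.02
eef_pos: [477.9, 38.5, 187.2]
tool_rot: [-3.138, -0.003, 2.282]
force: [0.9, 0.4, -0.2]
width: 0.2
```

```bash
python3 lid.py 5 scene;python3 lid.py 5b scene;python3 - <<'E'
import cv2
a=cv2.imread('pics/scene5b.png')[130:230,170:290]
cv2.imwrite('pics/z5.png',cv2.resize(a,(720,600),interpolation=2))
E
```

```text
9.025 [477.9  38.5 187.2] [ 0.9   0.39 -0.18] 0.19984496283397274
('scene', 255, array([1.102, 1.174, 1.214, 1.278, 1.339]))
9.075 [480.7  39.6 191.3] [ 0.37 -0.23  3.05] 0.0003925204022154339
('scene', 264, array([1.085, 1.157, 1.202, 1.27 , 1.335]))
```

View pics/z5.png

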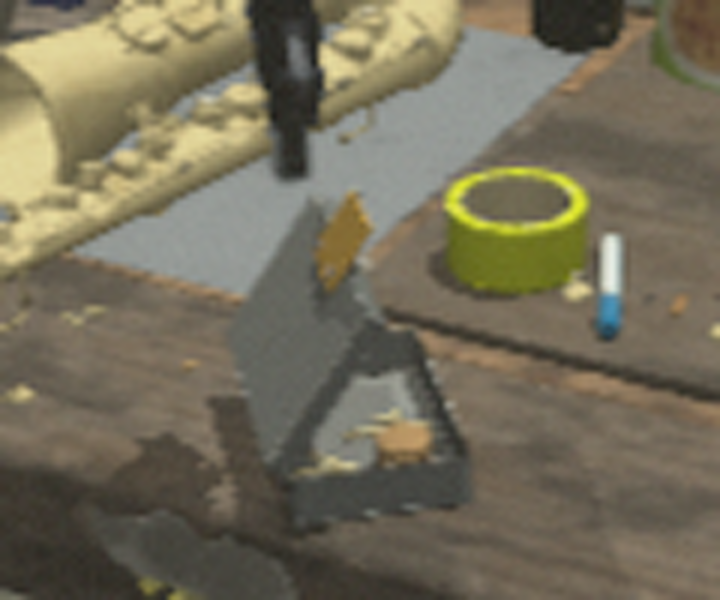

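drive_tool(
  deltas="-0.045 0 -0.008 0 0; -0.09 0 -0.004 0 0; -0.095 0 0.035 0 0; -0.095 0 0.075 0 0",
)

```text
clock: 9.62
eef_pos: [542.5, -34.8, 112.1]
tool_rot: [3.141, 0.001, 2.279]
force: [0.5, 0.1, -0.7]
width: 0.0
```

```bash
python3 lid.py 6 scene;python3 - <<'E'
import cv2
a=cv2.imread('pics/scene6.png')[130:230,170:290]
cv2.imwrite('pics/z6.png',cv2.resize(a,(720,600),interpolation=2))
E
```

```text
9.625 [542.5 -34.8 112.1] [ 0.47  0.07 -0.66] 0.021506819820480538
('scene', 275, array([0.924, 0.99 , 1.031, 1.089, 1.15 ]))
```

View pics/z6.png

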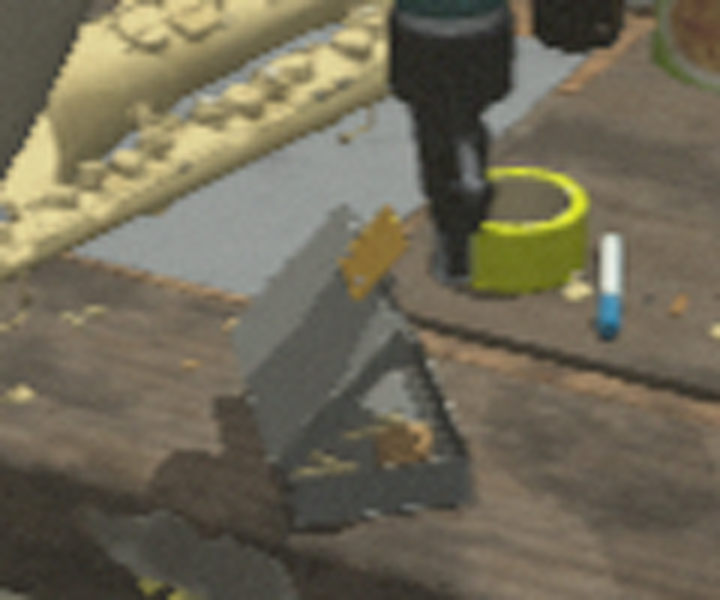

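drive_tool(
  deltas="0 0 0 0 0; 0 0 0 0 0; 0 0 0 0 0; 0 0 0 0 0; 0 0 0 0 0; 0 0 0 0 0",
)

```text
clock: 10.42
eef_pos: [543.5, -34.4, 114.0]
tool_rot: [3.14, 0.002, 2.28]
force: [3.9, -1.0, 2.6]
width: -0.1
```

```bash
python3 lid.py 7 scene;python3 - <<'E'
import cv2
a=cv2.imread('pics/scene7.png')[130:230,170:290]
cv2.imwrite('pics/z7.png',cv2.resize(a,(720,600),interpolation=2))
E
```

```text
10.425 [543.5 -34.4 114. ] [ 3.87 -1.01  2.58] -0.11170914814443551
('scene', 271, array([0.756, 0.795, 0.839, 0.891, 0.949]))
```

View pics/z7.png

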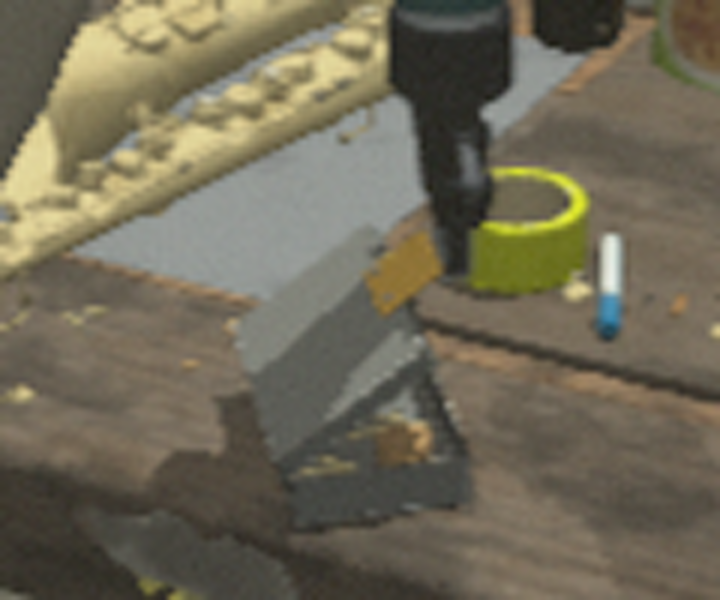

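drive_tool(
  deltas="0 0 0 0 0; 0 0 0 0 0; 0 0 0 0 0; 0 0 0 0 0; 0 0 0 0 0; 0 0 0 0 0; 0 0 0 0 0; 0 0 0 0 0; 0 0 0 0 0; 0 0 0 0 0",
)

```text
clock: 11.72
eef_pos: [543.4, -34.4, 113.7]
tool_rot: [3.14, 0.002, 2.28]
force: [5.2, -1.1, 4.0]
width: -0.1
```

```bash
python3 lid.py 8 scene scene
```

```text
11.725 [543.4 -34.4 113.7] [ 5.2  -1.06  4.  ] -0.05300827412720375
('scene', 276, array([0.737, 0.791, 0.826, 0.885, 0.95 ]))
('scene', 273, array([0.743, 0.792, 0.831, 0.894, 0.945]))
```

Run:
```python
from h import *
p=imaging.get_image('wrist'); save(p,'w9'); P=cloud(p)
q=imaging.get_image('scene'); save(q,'s9')
s=ctrl.read_state(); print(s['clock'],s['eef_pos'],s['force'],s['torque'])
c,sn=np.cos(2.282),np.sin(2.282); X=P-[503,12.1,0]
l=np.stack([c*X[...,0]+sn*X[...,1],-sn*X[...,0]+c*X[...,1],X[...,2]],-1)
col=p['color'].astype(int); m=(col[...,0]-col[...,2]>50)&(l[...,2]>60)&(abs(l[...,1])<40)&(l[...,0]>-90)
L=l[m]; print(m.sum(), np.percentile(L,[1,50,99],axis=0).round(1))
# lid plane
k=(l[...,2]>45)&(abs(l[...,1])<82)&(abs(l[...,1])>35)&(l[...,0]>-50)&(l[...,0]<55); M=l[k]
f=np.polyfit(M[:,0],M[:,2],1); print(len(M),f,np.arctan(-f[0]))
a=p['color'][:,:,::-1]; b=cv2.resize(q['color'][150:190,220:260,::-1],(400,400),interpolation=2)
cv2.imwrite('pics/z9.png',cv2.hconcat([cv2.resize(a,(400,300)),cv2.resize(b,(300,300))]))
```

```text
11.925 [543.35665323 -34.40115088 113.75091368] [ 5.45298314 -2.5011829   3.31967517] [-0.44696699 -0.97565927 -0.04424569]
10032 [[-4.840e+01 -2.700e+01  1.077e+02]
 [-3.070e+01  1.000e-01  1.228e+02]
 [-9.700e+00  2.710e+01  1.344e+02]]
36418 [ -1.36687869 108.85430487] 0.9391796181002372
```

View pics/z9.png

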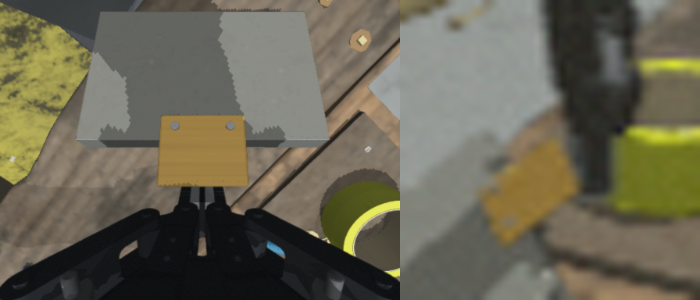

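drive_tool(
  deltas="-0.0025 0 0.003 0 0; -0.005 0 0.006 0 0; -0.007 0 0.009 0 0; -0.0095 0 0.012 0 0; -0.0115 0 0.015 0 0; -0.0135 0 0.018 0 0; -0.0155 0 0.021 0 0; -0.0175 0 0.024 0 0; -0.0195 0 0.027 0 0; -0.021 0 0.03 0 0; -0.023 0 0.033 0 0; -0.0245 0 0.036 0 0",
)

```text
clock: 13.42
eef_pos: [557.7, -52.4, 76.9]
tool_rot: [-3.141, -0.001, 2.281]
force: [0.5, -0.8, -0.1]
width: 0.1
```

```bash
cat > w.py <<'E'
import sys
from h import *
p=imaging.get_image('wrist'); save(p,'w'+sys.argv[1]); P=cloud(p)
s=ctrl.read_state(); print(s['clock'],s['eef_pos'].round(1),s['force'].round(1),s['torque'].round(2))
c,sn=np.cos(2.282),np.sin(2.282); X=P-[503,12.1,0]
e=s['eef_pos']-[503,12.1,0]; print('tcp case x',c*e[0]+sn*e[1],'z',e[2])
l=np.stack([c*X[...,0]+sn*X[...,1],-sn*X[...,0]+c*X[...,1],X[...,2]-1],-1)
r=l-[58,0,35]
k=(abs(r[...,1])<82)&(abs(r[...,1])>35)&(r[...,2]>5)&(r[...,0]<0)&(r[...,0]>-115); M=r[k]
R=np.hypot(M[:,0],M[:,2]); k=(R>40)&(R<112); M=M[k];R=R[k]
th=np.arctan2(M[:,2],-M[:,0])-np.arcsin(16/R); print('theta',len(M),np.percentile(th,[25,50,75]).round(3))
E
python3 w.py 10
```

```text
13.475 [557.7 -52.6  76.5] [ 1.3 -0.5 -0.7] [-0.18 -0.32 -0.03]
tcp case x -84.71492198693582 z 76.54711779757318
theta 29153 [0.311 0.317 0.323]
```

View pics/w10.png

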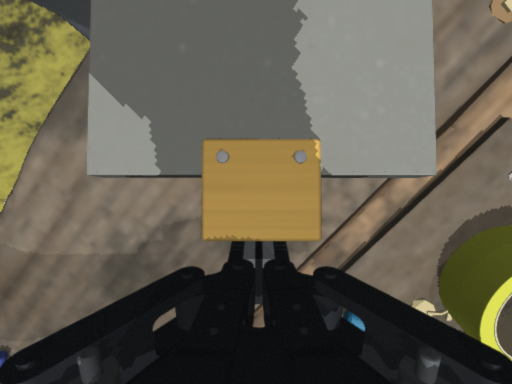

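drive_tool(
  deltas="-0.001 0 0.002 0 0; -0.0019 0 0.004 0 0; -0.0027 0 0.006 0 0; -0.0035 0 0.008 0 0; -0.0043 0 0.01 0 0; -0.005 0 0.012 0 0; -0.0057 0 0.014 0 0; -0.0064 0 0.016 0 0; -0.007 0 0.018 0 0; -0.0076 0 0.02 0 0; -0.0082 0 0.022 0 0; -0.0087 0 0.024 0 0",
)

```text
clock: 14.98
eef_pos: [563.9, -59.4, 53.2]
tool_rot: [3.142, 0.0, 2.28]
force: [-0.2, -0.3, -1.0]
width: -0.1
```

```bash
python3 w.py 11
```

```text
15.025 [563.9 -59.4  53. ] [ 0.2 -0.8 -0.4] [-0.07 -0.19  0.04]
tcp case x -93.87725146260166 z 52.97356706653952
theta 35891 [0.115 0.123 0.129]
```

drive_tool(
  deltas="-0.0003 0 0.0015 0 0; -0.0006 0 0.003 0 0; -0.0009 0 0.0045 0 0; -0.0012 0 0.006 0 0; -0.0015 0 0.0075 0 0; -0.0018 0 0.009 0 0; -0.002 0 0.0105 0 0; -0.0022 0 0.012 0 0; -0.0024 0 0.0135 0 0; -0.0026 0 0.015 0 0; -0.0028 0 0.0165 0 0; -0.003 0 0.018 0 0",
)

```text
clock: 16.52
eef_pos: [566.0, -61.8, 35.3]
tool_rot: [3.141, 0.0, 2.28]
force: [0.8, -1.9, 0.0]
width: -0.1
```

```bash
sed -i 's/(r\[...,2\]>5)/(r[...,2]>2)/' w.py; python3 w.py 12
```

```text
16.575 [566.1 -61.8  35.2] [ 2.3 -2.6 -0.3] [-0.49 -0.51  0.03]
tcp case x -97.1766752955779 z 35.159113428404154
theta 38613 [-0.013 -0.005  0.001]
```

drive_tool(
  deltas="-0.0003 0 0.0005 0 0; -0.0006 0 0.001 0 0; -0.0009 0 0.0015 0 0; -0.0012 0 0.002 0 0; -0.0016 0 0.002 0 0; -0.002 0 0.002 0 0; -0.003 0 0.002 0 0; -0.006 0 0.002 0 0; -0.012 0 0.002 0 0; -0.03 0 0.002 0 0; -0.06 0 0 0 0; -0.08 0 -0.03 0 0",
)

```text
clock: 18.08
eef_pos: [617.0, -124.1, 63.7]
tool_rot: [-3.139, -0.003, 2.279]
force: [0.4, -0.0, -0.1]
width: 0.3
```

```bash
python3 w.py 13; cp pics/w13.png pics/w13v.png; python3 lid.py 13 scene
python3 - <<'E'
import cv2
a=cv2.imread('pics/scene13.png')[130:250,170:330]
b=cv2.imread('pics/w13.png')
cv2.imwrite('pics/z13.png',cv2.hconcat([cv2.resize(a,(400,300),interpolation=2),cv2.resize(b,(400,300))]))
E
```

```text
18.125 [ 622.2 -127.    68.9] [ 3.6 -2.8  2.2] [-0.09 -0.24  0.01]
tcp case x -183.14116771958558 z 68.90371021319636
18.125 [ 622.2 -127.    68.9] [ 3.59 -2.79  2.21] -0.049709954162198214
('scene', 233, array([0.148, 0.172, 0.204, 0.258, 0.302]))Traceback (most recent call last):
  File "w.py", line 11, in <module>
    th=np.arctan2(M[:,2],-M[:,0])-np.arcsin(16/R); print('theta',len(M),np.percentile(th,[25,50,75]).round(3))
                                                                        ~~~~~~~~~~~~~^^^^^^^^^^^^^^^
    return _quantile_unchecked(
        a, q, axis, out, overwrite_input, method, keepdims, weights)
    return _ureduce(a,
                    func=_quantile_ureduce_func,
    ...<5 lines>...
                    overwrite_input=overwrite_input,
                    method=method)
    r = func(a, **kwargs)
    result = _quantile(arr,
                       quantiles=q,
    ...<2 lines>...
                       out=out,
                       weights=wgt)
    slices_having_nans = np.isnan(arr[-1, ...])
                                  ~~~^^^^^^^^^
IndexError: index -1 is out of bounds for axis 0 with size 0
```

View pics/z13.png

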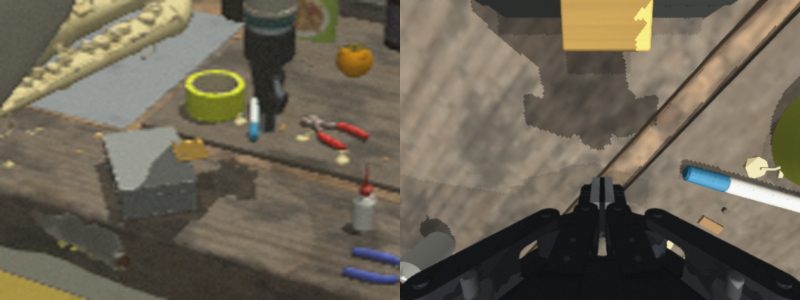

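drive_tool(
  deltas="0 0 -0.03 0 0; 0 0 -0.08 0 0; 0 0 -0.13 0 0; 0 0 -0.18 0 0; 0.02 0 -0.2 0 0; 0.05 0 -0.2 0 0; 0.07 0 -0.2 0 0; 0.07 0 -0.2 0 0; 0.07 0 -0.2 0 0",
)

```text
clock: 19.3
eef_pos: [572.7, -70.1, 265.1]
tool_rot: [-3.141, 0.001, 2.28]
force: [-0.6, 0.2, 0.3]
width: 0.1
```

```bash
python3 w.py 14
python3 - <<'E'
from h import *
for n in ['scene','top']:
    p=imaging.get_image(n); P=cloud(p); Q=np.load(n+'0.npy'); save(p,n+'14')
    for t in ['glue_tin','oil_bottle','blue_pliers','green_driver','wood_block']:
        for r in models.landmark_of(p,t)[:1]: print(n,t,np.round(r['point'],1),round(r['score'],2))
E
```

```text
19.35 [572.8 -70.3 265. ] [ 0.2 -0.4  0.1] [-0.02  0.    0.02]
tcp case x -107.96826296831766 z 264.9892285515583
theta 5244 [-0.028 -0.019 -0.011]
scene oil_bottle [313.1 219.2] 0.51
scene blue_pliers [252.3 187.8] 0.71
scene green_driver [398.3 248.6] 0.66
scene wood_block [364.  233.5] 0.86
top glue_tin [129.4 196. ] 0.76
top oil_bottle [319.5 178.2] 0.63
top blue_pliers [344.2 199.7] 0.51
top green_driver [395.4 188.9] 0.45
top wood_block [363.  176.9] 0.67
```

View pics/w14.png

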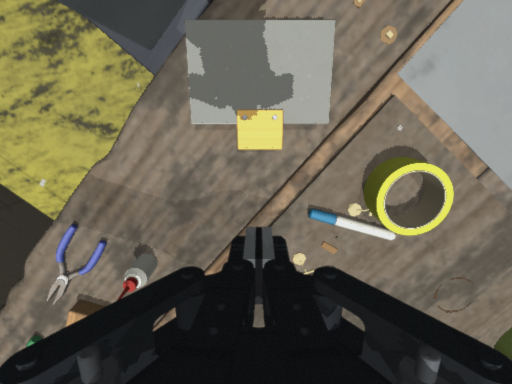

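```bash
python3 -c "
from h import *
print(ctrl.finish_job())"
```

```text
the job is handed in; nothing more can be done
None
```

I closed the case and handed the job in after about 19 s of the 58 s allowed. I got no verdict, so the outcome below rests on my own checks.

- **Tipping and falling:** I pushed the lid forward from behind the brass tab with the shut fingers, to about 1.1 rad. I then backed off, and the pictures showed it falling on its own.
- **Catching:** I moved the fingers over the tab and caught it at about 0.63 rad. It rested there for at least 1.3 s, with 4 to 6 N measured at the wrist.
- **Lowering and release:** I let it down at about 0.2 rad/s, slowing to about 0.08 rad/s over the last part. Then I drew the fingers slowly outward and up.

**Last checks:**
- **Lid angle:** the wrist depth image gave -0.005 rad just before release and -0.02 rad afterwards, which is shut within measuring error.
- **Contact:** the wrist force was near zero with the arm clear of everything.
- **Bystanders:** they stood where they were at the start, within a few pixels. The one exception was the pliers in the scene camera, where the network reported a different spot. The top camera put them in their old place, give or take 4 pixels.
- **Pads:** they could not be seen once the lid was shut. The fingers never went into the case.

One reading disagreed with what I expected: during the rest the wrist also showed 3 to 4 N upward, where I expected a downward pull. It went away once lowering began.

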